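Put the parrot's things back in their shelf holders

TASK

Put the parrot's four things away, each in the shelf holder made for it: the steel cup standing upright in the wide round tray, the large wooden ball seated on the larger ring, the small wooden ball seated on the smaller ring, and the purple foot toy lying in the long cradle. Never tip the cup over, and leave the ceramic treat pot and the silicone spiral where they are.

Things in the scene. Friction and masses are not known exactly. Their poses are not given: they have to be found in the camera images.
- cup: Stainless steel open cup, 65 mm tall, outer diameter 52 mm at the foot and 62 mm at the rim, wall 2.5 mm, about 90 g. It stands upright on the worktop (z = 0). Origin: centre of its underside; z up out of the mouth.
- large_ball: Large wooden ball, 52 mm in diameter, about 50 g, with a small flat (22 mm across) sanded on its underside so that it stands without rolling. Origin: the ball's centre, 23.6 mm above the worktop as it stands.
- small_ball: Small wooden ball, 36 mm in diameter, about 20 g, with a small flat (16 mm across) sanded on its underside so that it stands without rolling. Origin: the ball's centre, 16.1 mm above the worktop as it stands.
- foot_toy: Purple plastic foot toy, a dumb-bell 90 mm long: a round bar 18 mm thick, with a 34 x 34 mm block 18 mm thick at each end; 54 mm of bar is free between the blocks. About 50 g. Origin: its middle, on the bar axis, 17 mm above what it lies on; x runs along the bar. It may lie either way round in the cradle.
- cup_tray: Holder for the cup: a grey 90 mm square tile 4 mm thick with a wide round rim on it, 74 mm inside diameter, 84 mm outside, top of the rim 16 mm above the origin; the cup stands inside the rim on the tile, 4 mm above the origin. Fixed on the 12 mm thick grey shelf board (170 x 700 mm). Origin: centre of the tile underside, at z = 0.012; z up.
- big_ring: Holder for the large ball: a grey 80 mm square tile 4 mm thick with a ring at its centre, 38 mm inside diameter, 48 mm outside, its top 20 mm above the origin. The large ball seated on the ring has its centre about 38 mm above the origin. Fixed on the 12 mm thick grey shelf board (170 x 700 mm). Origin: centre of the tile underside, at z = 0.012; z up.
- small_ring: Holder for the small ball: a grey 80 mm square tile 4 mm thick with a ring at its centre, 24 mm inside diameter, 32 mm outside, its top 20 mm above the origin. The small ball seated on the ring has its centre about 33 mm above the origin. Fixed on the 12 mm thick grey shelf board (170 x 700 mm). Origin: centre of the tile underside, at z = 0.012; z up.
- toy_cradle: Holder for the foot toy: grey tile 118 x 64 x 4 mm, at each end an end wall and two short side walls, tops 18 mm above the origin, enclosing 106 mm along x and 50 mm along y; long sides open over 68 mm for fingers. The toy lies along x on the tile, 4 mm above the origin. Fixed on the 12 mm thick grey shelf board (170 x 700 mm). Origin: centre of the tile underside, at z = 0.012; z up.
- treat_pot: Bystander: white ceramic treat pot, 76 mm across, 50 mm tall, standing loose to the robot's left. Origin: centre of its underside.
- spiral: Bystander: flat teal hard silicone spiral, about 110 mm across, 12 mm thick, lying loose to the robot's right. Origin: underside, at the centre of the spiral.
There are look-alikes about, which are no part of the job. What is shaped like the foot_toy but turquoise is not meant.

How it is judged:
By the outcome, as a careful person would: the job done as asked, in the order asked, and still so for the second after the job is handed in, with the robot touching nothing.
It also fails if it takes over 115 s, if anything falls off the work surface, if the arm or the gripper's body presses on something with over 40 N, if the wrist force passes 120 N, or if a joint passes its speed limit or range.

ROBOT

A 7-joint arm with a two-finger parallel gripper is mounted at the origin on the work surface. World frame = base frame: x ahead of the robot, y to its left, z up, the work surface at z = 0. Lengths are in m, angles in degrees, forces in N, time in s.
With the tool pointing down it reaches from about 0.375 to 0.925 m from the base axis. Payload 3.1 kg.
Tool frame: the origin (TCP) lies midway between the tips of the shut fingers; the grasp point (between the pads) lies 19 mm behind it; z points along the fingers, y is the line along which they close (so a half turn about z gives the same grasp; the last joint's range is limited). The gripper opens to 85 mm and grips with 20 to 120 N. Pads are 22 mm wide; open, the fingers measure 114 mm over their backs; the gripper's body (76 mm by 85 mm) begins 54 mm behind the grasp point. The pads swing forward as they close: fully open they stand 13 mm farther back than shut.
Start: joints at [-76.765, 21.939, 2.515, 91.553, -1.026, 66.532, -2.859], TCP at [0.21, 0.615, 0.231] pointing down, gripper open.
Joint ranges: [-149.38, 149.38], [-23.57, 123.04], [-84.95, 90], [0, 143.3], [-89.99, 269.99], [3.08, 112.72], [-163.45, 163.45]. Speed limits (degrees/s): [159.86, 159.86, 180, 180, 180, 180, 180].

INTERFACE

Orientations are given as [roll, pitch, yaw] about the fixed x, y, z axes, in that order (R = Rz(yaw) Ry(pitch) Rx(roll)).
In Python, from bench import manip, read_camera, camera_info, workorder, spot_in, regions_of gives the robot as it stands.
- The arm moves only by the shell command python3 -m inch 'ROWS'. ROWS is JSON, a list of rows, each a list of 3 entries, a list of its own where there are three numbers: the shift along the tool's x, y, z in mm, then the turn, a rotation vector about the tool's x, y, z in rad, then the finger opening in mm, from 0 to 85.4. In form: [[[x, y, z], [rx, ry, rz], grip], ...]. A call has 1 to 12 rows; each row shifts and turns the commanded pose from where the row before left it, along the tool's axes as they then stand; what a row does not reach is not made up. A row lasts 1/12 s, in which the tool goes at most 41.7 mm and 7.16 degrees, less where a joint would pass 70% of its speed; a pose out of reach is approached as far as the arm can. A call is refused whole if a number of a shift passes 41.7 or a number of a turn 0.125, either way. A call with a gripper value outside its range is refused whole. The fingers move at their own pace and stop on an object; the grip force is fixed at half the most. Time passes only in rows, so rows that do not move let the fingers close. It gives the time, the measured TCP pose, the force, the opening and the grip force at its end, in the units of the state.
- manip.state(): the state, without advancing time (a new reading comes with each control period).
- read_camera(name): name is "scene" or "top" or "wrist"; returns the picture (384x512x3 uint8, red, green, blue); there is no depth.
- camera_info(name): a dict with "fov_y" (degrees; the focal length in pixels is half the picture's height over the tangent of half this angle, whatever the lens; pixels are square), "cx", "cy" (the principal point, pixels), "world_from_camera" (4x4, takes a point from camera to world coordinates). Camera axes: x right, y down, z forward; pixel columns grow to the right and rows downward; lengths in m; the calibration is good to about 2 mm. A picture is of the moment at which its call begins: read the wrist's pose just before it. camera_info takes no time and is no camera call; for the wrist camera it gives the pose at the moment of the call.
- workorder.hand_in(): hands the job in; it is judged then, once.
Trained networks look in the newest picture that a camera, given by its name, has taken for a name from the list of things; names that differ only in an ending like _2 or _b are one class to them, and where a whole thing is asked for, a point or a joint stands for the part that bears it (a point fixed in the world has none). Each returns a list of dicts, best first, with "p" (0 to 1); they miss things now and then, are a little off and sometimes report something else, mostly with a low value. They report only what shows in the picture. A call takes as long as a camera call. They do not tell look-alikes from the thing itself.
- spot_in(camera, label): "rect" ([left, top, width, height] as shares, 0 to 1, of the picture: columns of its width, rows of its height, round what is visible of it).
- regions_of(camera, label): "region" (384x512 bool, what is visible of it) and "rect" ([left, top, width, height] as shares, 0 to 1, of the picture: columns of its width, rows of its height, round what is visible of it).
The state is a dict: "time": time; "joint_pos": joint angles; "qvel": joint speeds; "joint_efforts": joint torques, N m; "tcp_pos": TCP position; "tool_rot": TCP orientation; "force": force on the tool from outside, world axes, zero at the start; "moment": the same for the moment, N m; "opening": opening from 0.0 (shut) to 1.0 (fully open); "gripper_force": force on a finger pad.
Only numpy, scipy, OpenCV 4.12 (cv2) and the standard library are available. Lean on these libraries where they do the work, as an engineer would, in place of code of your own. Each camera call takes 0.05 s, during which the arm holds its last target. There are 200 camera calls.

## Working session

There is one attempt and no reset: what is moved stays moved. The work goes in short steps, Python scripts to look and compute and a shell command to move; the robot and the scene stay as the last step left them, time stands still between calls to the robot, and variables do not carry over. Pictures are saved under pics/ and viewed, at most 14 in all, crops included, and the job is handed in when it is done.

```bash
mkdir -p pics; ls
cat > h.py <<'E'
import numpy as np, cv2
from bench import manip, read_camera, camera_info, workorder, spot_in, regions_of
def ray(cam,u,v,ci=None):
    c=ci or camera_info(cam); f=192/np.tan(np.radians(c["fov_y"])/2); T=np.array(c["world_from_camera"])
    d=T[:3,:3]@np.array([(u-c["cx"])/f,(v-c["cy"])/f,1]); return T[:3,3],d
def at(cam,u,v,z,ci=None):
    o,d=ray(cam,u,v,ci); return (o+d*(z-o[2])/d[2])[:3]
def save(cam,name):
    im=read_camera(cam); cv2.imwrite(f"pics/{name}.png",im[:,:,::-1]); return im
E
python3 - <<'E'
from h import *
s=manip.state(); print({k:np.round(s[k],3) for k in("time","tcp_pos","tool_rot","opening")})
a=save("top","top0"); b=save("scene","scene0")
for cam in("top","scene"):
    c=camera_info(cam); print(cam,c["fov_y"],c["cx"],c["cy"],np.round(c["world_from_camera"],3).tolist())
H={"cup":.03,"large_ball":.0236,"small_ball":.0161,"foot_toy":.017,"cup_tray":.028,"big_ring":.02,"small_ring":.02,"toy_cradle":.02,"treat_pot":.025,"spiral":.006}
for n,z in H.items():
    for r in regions_of("top",n)[:3]:
        m=r["region"].astype(np.uint8); 
        if m.sum()==0: continue
        (u,v),(w,h),ang=cv2.minAreaRect(cv2.findNonZero(m)); M=a[m>0].mean(0)
        print(n,round(r["p"],2),"uv",round(u),round(v),"wh",round(w),round(h),round(ang),"pos",np.round(at("top",u,v,z),3),M.round())
E
```

```text
pics
{'time': np.float64(0.0), 'tcp_pos': array([0.21 , 0.614, 0.23 ]), 'tool_rot': array([-1.79849e+02,  7.00000e-03,  1.61169e+02]), 'opening': np.float64(1.0)}
top 51.387581243046576 254.59853036215713 192.85088511292588 [[-0.02, -0.987, 0.159, 0.307], [-1.0, 0.023, 0.017, -0.011], [-0.02, -0.159, -0.987, 1.123], [0.0, 0.0, 0.0, 1.0]]
scene 50.454937373012335 257.1132104318778 191.4816045168191 [[0.836, 0.43, -0.341, 0.893], [0.548, -0.652, 0.523, -0.638], [0.003, -0.624, -0.781, 1.005], [0.0, 0.0, 0.0, 1.0]]
cup 0.94 uv 292 205 wh 22 22 90 pos [ 0.447 -0.095  0.03 ] [83. 83. 81.]
cup 0.18 uv 418 197 wh 37 30 61 pos [ 0.462 -0.442  0.03 ] [57. 81. 75.]
large_ball 0.83 uv 230 214 wh 17 17 90 pos [0.428 0.076 0.024] [106.  83.  55.]
small_ball 0.59 uv 354 218 wh 12 11 90 pos [ 0.409 -0.264  0.016] [103.  81.  55.]
foot_toy 0.89 uv 196 250 wh 33 13 39 pos [0.33  0.173 0.017] [35. 94. 87.]
foot_toy 0.83 uv 165 222 wh 14 32 13 pos [0.408 0.261 0.017] [68. 40. 76.]
foot_toy 0.23 uv 348 141 wh 30 33 90 pos [ 0.629 -0.26   0.017] [98. 96. 92.]
cup_tray 0.73 uv 348 141 wh 30 33 90 pos [ 0.626 -0.258  0.028] [97. 96. 92.]
big_ring 0.92 uv 170 154 wh 28 28 81 pos [0.604 0.249 0.02 ] [100.  99.  94.]
small_ring 0.88 uv 229 152 wh 27 28 90 pos [0.603 0.079 0.02 ] [101. 100.  95.]
toy_cradle 0.64 uv 288 149 wh 40 22 90 pos [ 0.609 -0.09   0.02 ] [101. 100.  95.]
treat_pot 0.65 uv 101 210 wh 26 28 90 pos [0.446 0.437 0.025] [102. 101.  91.]
spiral 0.91 uv 418 197 wh 37 30 62 pos [ 0.465 -0.452  0.006] [55. 80. 74.]
spiral 0.69 uv 170 154 wh 28 28 81 pos [0.608 0.252 0.006] [99. 98. 93.]
```

Run:
```python
import cv2
a=cv2.imread("pics/top0.png");cv2.imwrite("pics/top0c.png",cv2.resize(a[90:290,60:460],None,fx=2,fy=2,interpolation=2))
```

```text
(no output)
```

View pics/top0c.png

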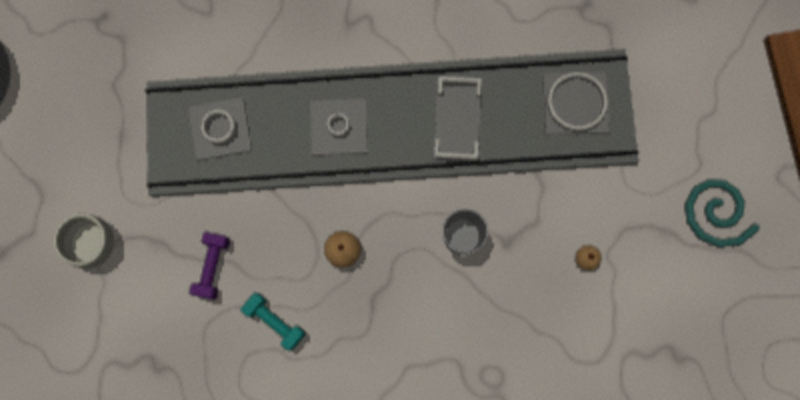

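View pics/scene0.png

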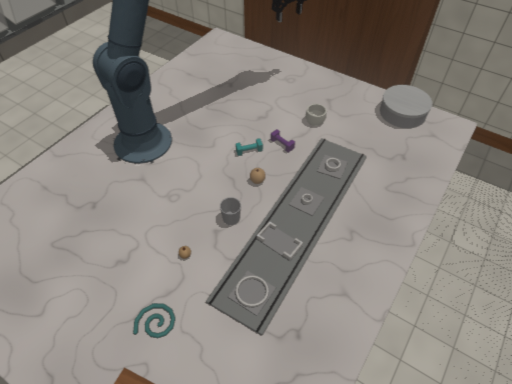

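The top picture (2x crop) shows the purple toy at (209,265), turquoise look-alike at (273,322), large ball at (343,249), cup at (466,232), small ball at (588,257). The shelf holds, left to right: big ring, small ring, cradle, cup tray, all agreeing with the networks. I'll work in the order asked, cup first.

```bash
python3 -m inch '[[[0,0,0],[0,0,-0.11],85],[[0,0,0],[0,0,-0.11],85],[[0,0,0],[0,0,-0.109],85],[[-12,-36,0],[0,0,0],85],[[-12,-36,0],[0,0,0],85],[[-12,-36,0],[0,0,0],85],[[-12,-36,0],[0,0,0],85],[[-12,-36,0],[0,0,0],85],[[-12,-36,0],[0,0,0],85],[[-12,-36,0],[0,0,0],85],[[-12,-36,0],[0,0,0],85],[[-12,-36,0],[0,0,0],85]]'
python3 -m inch '[[[-12,-36,0],[0,0,0],85],[[-12,-36,0],[0,0,0],85],[[-12,-36,0],[0,0,0],85],[[-12,-36,0],[0,0,0],85],[[-12,-36,0],[0,0,0],85],[[-12,-36,0],[0,0,0],85],[[-12,-36,0],[0,0,0],85],[[-12,-36,0],[0,0,0],85],[[-12,-36,0],[0,0,0],85],[[-12,-25,0],[0,0,0],85],[[0,0,0],[0,0,0],85],[[0,0,0],[0,0,0],85]]'
cat >> h.py <<'E'
H={"cup":.03,"large_ball":.0236,"small_ball":.0161,"foot_toy":.017,"cup_tray":.028,"big_ring":.032,"small_ring":.032,"toy_cradle":.03,"treat_pot":.025,"spiral":.006}
def look(name,labels,cam="wrist"):
    s=manip.state(); ci=camera_info(cam); a=save(cam,name)
    print("t",round(s["time"],2),"tcp",np.round(s["tcp_pos"],4),np.round(s["tool_rot"],2),"op",np.round(s["opening"],3),"j1,j7",np.round(s["joint_pos"],1))
    print("cam at",np.round(np.array(ci["world_from_camera"])[:3,[2,3]].T,3).tolist())
    for n in labels:
        for r in regions_of(cam,n)[:3]:
            m=r["region"].astype(np.uint8)
            if m.sum()==0: continue
            p=cv2.findNonZero(m); R=cv2.minAreaRect(p); (u,v),(w,h),g=R
            bx=cv2.boxPoints(R); W=[at(cam,x,y,H[n],ci)[:2] for x,y in bx]
            e=[W[1]-W[0],W[2]-W[1]]; L=[np.linalg.norm(x) for x in e]; k=int(L[1]>L[0])
            print(n,round(r["p"],2),"uv",round(u),round(v),"pos",np.round(at(cam,u,v,H[n],ci)[:2],4),"size mm",np.round(np.array(L)*1e3),"long yaw",round(np.degrees(np.arctan2(e[k][1],e[k][0]))%180,1),"rgb",a[m>0].mean(0).round(),"rect",np.round(r["rect"],2))
E
python3 -c "
from h import *
look('w1',['cup'])
look('t1',['cup'],'top')"
```

```text
time: 1.6
tcp_pos: [0.3183, 0.2895, 0.2316]
tool_rot: [179.9, 0.0, -180.0]
force: [0.9, 0.5, 0.6]
opening: 0.996
gripper_force: 0.0
time: 2.6
tcp_pos: [0.4385, -0.0594, 0.2317]
tool_rot: [180.0, 0.0, 179.7]
force: [-0.7, 0.6, -0.1]
opening: 0.994
gripper_force: 0.0
t 2.6 tcp [ 0.4385 -0.0594  0.2317] [1.7999e+02 4.0000e-02 1.7974e+02] op 0.994 j1,j7 [-36.8  -3.3  38.6 120.2   2.3  62.3  90.5]
cam at [[0.299, -0.001, -0.954], [0.362, -0.058, 0.373]]
cup 0.96 uv 220 180 pos [ 0.4521 -0.097 ] size mm [66. 69.] long yaw 17.6 rgb [77. 76. 74.] rect [0.37 0.37 0.13 0.19]
t 2.7 tcp [ 0.4377 -0.0567  0.2312] [ 1.7996e+02 -3.0000e-02 -1.7992e+02] op 0.993 j1,j7 [-36.9  -3.3  38.4 120.3   2.3  62.3  90.5]
cam at [[0.159, 0.017, -0.987], [0.307, -0.011, 1.123]]
```

```bash
cat > cupfit.py <<'E'
from h import *
import sys
from scipy.optimize import least_squares
from scipy.spatial import ConvexHull
def proj(P,ci):
    f=192/np.tan(np.radians(ci["fov_y"])/2);T=np.array(ci["world_from_camera"]);q=(P-T[:3,3])@T[:3,:3]
    return q[:,:2]/q[:,2:]*f+[ci["cx"],ci["cy"]]
def sil(model,z0,c,ci):
    # filled silhouette of revolved profile [(r,z)] at c
    t=np.linspace(0,2*np.pi,60,endpoint=False); P=np.concatenate([np.c_[c[0]+r*np.cos(t),c[1]+r*np.sin(t),0*t+z0+z] for r,z in model])
    p=proj(P,ci); return p[ConvexHull(p).vertices]
def fit(cam,label,model,z0,name):
    ci=camera_info(cam); a=save(cam,name); r=regions_of(cam,label)[0]; m=r["region"].astype(np.uint8)
    M=cv2.moments(m,True); mc=np.array([M["m10"]/M["m00"],M["m01"]/M["m00"]])
    c0=at(cam,*mc,z0+.03,ci)[:2]
    def res(c):
        h=sil(model,z0,c,ci).astype(np.float32); k=cv2.moments(h.reshape(-1,1,2)); return np.array([k["m10"]/k["m00"],k["m01"]/k["m00"]])-mc
    s=least_squares(res,c0,diff_step=1e-3); k=cv2.contourArea(sil(model,z0,s.x,ci).astype(np.float32))
    print(cam,label,round(r["p"],2),"centre",np.round(s.x,4),"area model/mask",round(k),m.sum(),"tcp",np.round(manip.state()["tcp_pos"],4)); return s.x
def ball(R,flat): # centre-height relative profile, z from underside
    th=np.linspace(-np.pi/2,np.pi/2,19); return [(R*np.cos(x),R*np.sin(x)) for x in th]
CUP=[(.026,0),(.031,.065)]
E
python3 -c "
from cupfit import *
fit('wrist','cup',CUP,0,'w2')"
```

```text
wrist cup 0.65 centre [ 0.4451 -0.0933] area model/mask 3599 3585 tcp [ 0.4377 -0.0563  0.2311]
```

View pics/w1.png

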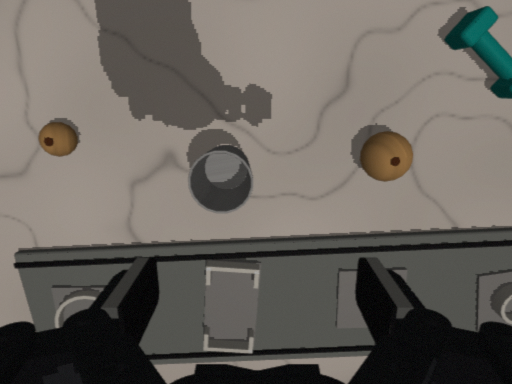

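The wrist picture shows the cup at (220,180), small ball at (58,139), large ball at (387,156); the cup fit agrees with the top view, so I descend and grip.

```bash
python3 -m inch '[[[-7.5,-18,0],[0,0,0],85],[[0,-17.5,0],[0,0,0],85],[[0,0,30],[0,0,0],85],[[0,0,30],[0,0,0],85],[[0,0,30],[0,0,0],85],[[0,0,30],[0,0,0],85],[[0,0,30],[0,0,0],85],[[0,0,25],[0,0,0],85],[[0,0,20],[0,0,0],85],[[0,0,11],[0,0,0],85],[[0,0,0],[0,0,0],85],[[0,0,0],[0,0,0],85]]'
python3 -m inch '[[[0,0,0],[0,0,0],55],[[0,0,0],[0,0,0],55],[[0,0,0],[0,0,0],50],[[0,0,0],[0,0,0],50],[[0,0,0],[0,0,0],50],[[0,0,0],[0,0,0],50],[[0,0,0],[0,0,0],50],[[0,0,0],[0,0,0],50]]'
```

```text
time: 3.9
tcp_pos: [0.4456, -0.0928, 0.0253]
tool_rot: [180.0, -0.0, -179.9]
force: [0.7, 0.2, -0.2]
opening: 0.993
gripper_force: 0.0
time: 4.57
tcp_pos: [0.4473, -0.0933, 0.0272]
tool_rot: [179.9, 0.2, -180.0]
force: [-1.1, 0.2, 5.2]
opening: 0.696
gripper_force: 62.9
```

```bash
python3 -m inch '[[[0,0,-15],[0,0,0],50],[[0,0,-25],[0,0,0],50],[[0,0,-30],[0,0,0],50],[[0,0,-30],[0,0,0],50],[[-30,0,-20],[0,0,0],50],[[-30,0,0],[0,0,0],50],[[-30,0,0],[0,0,0],50],[[0,0,0],[0,0,0],50],[[0,0,0],[0,0,0],50]]'
python3 -c "
from h import *
look('w3',['cup_tray','toy_cradle','small_ring','cup'])
look('t3',['cup_tray','toy_cradle','small_ring','big_ring'],'top')"
```

```text
time: 5.32
tcp_pos: [0.5373, -0.0929, 0.1463]
tool_rot: [-180.0, 0.1, -179.9]
force: [-1.1, 0.6, -0.2]
opening: 0.698
gripper_force: 64.9
t 5.32 tcp [ 0.5373 -0.0929  0.1463] [-1.7995e+02  1.1000e-01 -1.7990e+02] op 0.698 j1,j7 [-29.8  19.7  41.5 112.1 -16.   53.9 109.6]
cam at [[0.3, 0.0, -0.954], [0.461, -0.092, 0.288]]
cup_tray 0.72 uv 69 279 pos [ 0.618  -0.2545] size mm [89. 87.] long yaw 96.1 rgb [118. 114. 109.] rect [0.02 0.63 0.22 0.24]
small_ring 0.62 uv 450 258 pos [0.5949 0.0686] size mm [83. 80.] long yaw 90.2 rgb [117. 113. 108.] rect [0.78 0.56 0.2  0.22]
cup 0.9 uv 254 279 pos [ 0.6165 -0.0947] size mm [133. 173.] long yaw 10.6 rgb [70. 69. 67.] rect [0.34 0.49 0.33 0.48]
t 5.57 tcp [ 0.534  -0.0934  0.1451] [ 1.7995e+02 -7.0000e-02  1.7995e+02] op 0.695 j1,j7 [-29.8  19.5  41.6 112.4 -16.   53.9 109.7]
cam at [[0.159, 0.017, -0.987], [0.307, -0.011, 1.123]]
cup_tray 0.73 uv 348 141 pos [ 0.6257 -0.2605] size mm [88. 93.] long yaw 88.5 rgb [112. 111. 105.] rect [0.65 0.32 0.06 0.09]
toy_cradle 0.16 uv 354 218 pos [ 0.4059 -0.2624] size mm [27. 30.] long yaw 176.5 rgb [119.  92.  60.] rect [0.69 0.56 0.01 0.03]
small_ring 0.92 uv 229 152 pos [0.6013 0.0775] size mm [80. 75.] long yaw 88.5 rgb [116. 114. 109.] rect [0.43 0.36 0.06 0.07]
big_ring 0.83 uv 170 153 pos [0.6027 0.2444] size mm [81. 83.] long yaw 9.6 rgb [114. 112. 107.] rect [0.31 0.36 0.06 0.08]
```

View pics/w3.png

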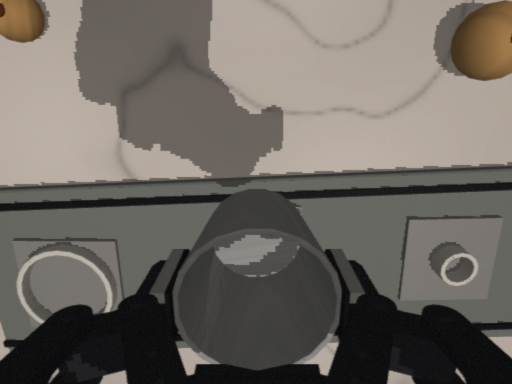

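The wrist picture shows the upright cup held at (257,280), the tray's rim at about (67,290), partly behind the finger, and the small ring at (460,267). I fit the tray rim from its bright pixels.

```bash
cat > rim.py <<'E'
from cupfit import *
def rim(cam,img,label_uv,half,z,rm,ci):
    a=cv2.imread(img).min(2).astype(int); u,v=label_uv; best=None
    ys,xs=np.mgrid[max(0,v-half):min(384,v+half),max(0,u-half):min(512,u+half)]; g=a[ys,xs]; th=np.percentile(g,99)*.85
    k=g>th; P=np.array([at(cam,x,y,z,ci)[:2] for x,y in zip(xs[k],ys[k])])
    c0=at(cam,u,v,z,ci)[:2]
    for c in [c0]:
        s=least_squares(lambda c:np.hypot(*(P-c).T)-rm,c,loss="soft_l1",f_scale=.001); 
    d=np.hypot(*(P-s.x).T); ok=abs(d-rm)<.006
    s2=least_squares(lambda q:np.hypot(*(P[ok]-q[:2]).T)-q[2],[*s.x,rm],loss="soft_l1",f_scale=.001)
    print(cam,"n",len(P),ok.sum(),"fixed r",np.round(s.x,4),"free",np.round(s2.x,4))
    return s.x
E
python3 -c "
from rim import *
rim('wrist','pics/w3.png',(67,290),56,.028,.0395,camera_info('wrist'))
rim('top','pics/t3.png',(348,140),18,.028,.0395,camera_info('top'))
rim('top','pics/t3.png',(170,153),11,.032,.0215,camera_info('top'))
rim('top','pics/t3.png',(229,152),8,.032,.014,camera_info('top'))
rim('wrist','pics/w3.png',(460,267),22,.032,.014,camera_info('wrist'))
fit('wrist','cup',[(.026,0),(.031,.065)],.12,'w4')
"
```

```text
wrist n 822 822 fixed r [ 0.6293 -0.26  ] free [ 0.6286 -0.2601  0.0388]
top n 139 139 fixed r [ 0.6298 -0.2609] free [ 0.6298 -0.2609  0.0391]
top n 76 76 fixed r [0.6055 0.2504] free [0.6055 0.2504 0.0213]
top n 46 46 fixed r [0.6042 0.0794] free [0.6041 0.0794 0.0137]
wrist n 323 323 fixed r [0.6029 0.0773] free [0.6029 0.0773 0.0137]
wrist cup 0.74 centre [ 0.5306 -0.0927] area model/mask 25249 22971 tcp [ 0.5354 -0.0932  0.1453]
```

Tray at (0.6295, −0.2605) from both cameras.

```bash
python3 -m inch '[[[-15.7,-27.8,0],[0,0,0],50],[[-15.7,-27.8,0],[0,0,0],50],[[-15.7,-27.8,0],[0,0,0],50],[[-15.7,-27.8,0],[0,0,0],50],[[-15.7,-27.8,0],[0,0,0],50],[[-15.5,-28,0],[0,0,0],50],[[0,0,25],[0,0,0],50],[[0,0,25],[0,0,0],50],[[0,0,25],[0,0,0],50],[[0,0,15],[0,0,0],50],[[0,0,7],[0,0,0],50],[[0,0,0],[0,0,0],50]]'
python3 -m inch '[[[0,0,2.5],[0,0,0],50],[[0,0,2],[0,0,0],50],[[0,0,0],[0,0,0],50]]'
```

```text
time: 6.92
tcp_pos: [0.6282, -0.2591, 0.046]
tool_rot: [179.9, -0.2, -180.0]
force: [0.4, 0.4, -0.6]
opening: 0.7
gripper_force: 64.9
time: 7.17
tcp_pos: [0.6306, -0.2607, 0.0452]
tool_rot: [-180.0, 0.1, -180.0]
force: [1.0, -0.4, -0.7]
opening: 0.693
gripper_force: 64.9
```

```bash
python3 -m inch '[[[0,0,1.2],[0,0,0],50],[[0,0,0],[0,0,0],50]]'; python3 -m inch '[[[0,0,1.2],[0,0,0],50],[[0,0,0],[0,0,0],50]]'
```

```text
time: 7.33
tcp_pos: [0.6302, -0.2604, 0.0435]
tool_rot: [-180.0, 0.1, -180.0]
force: [-0.1, 0.2, 0.3]
opening: 0.699
gripper_force: 65.0
time: 7.5
tcp_pos: [0.6305, -0.2605, 0.0434]
tool_rot: [180.0, 0.1, -180.0]
force: [-1.6, 0.6, 4.7]
opening: 0.696
gripper_force: 65.3
```

Cup touched down; release, rise, go above the large ball.

```bash
python3 -m inch '[[[0,0,0],[0,0,0],70],[[0,0,0],[0,0,0],85],[[0,0,0],[0,0,0],85],[[0,0,0],[0,0,0],85],[[0,0,0],[0,0,0],85],[[0,0,-15],[0,0,0],85],[[0,0,-30],[0,0,0],85],[[0,0,-35],[0,0,0],85],[[0,0,-35],[0,0,0],85],[[0,0,-35],[0,0,0],85],[[0,0,-20],[0,0,0],85],[[20,34,0],[0,0,0],85]]'
python3 -m inch '[[[20,34,0],[0,0,0],85],[[20,34,0],[0,0,0],85],[[20,34,0],[0,0,0],85],[[20,34,0],[0,0,0],85],[[20,34,0],[0,0,0],85],[[20,34,0],[0,0,0],85],[[20,34,0],[0,0,0],85],[[20,34,0],[0,0,0],85],[[21,30,0],[0,0,0],85],[[0,0,0],[0,0,0],85],[[0,0,0],[0,0,0],85]]'
python3 -c "
from rim import *
look('t5',['cup_tray'],'top')
fit('top','cup',CUP,.016,'t6')
fit('wrist','large_ball',ball(.026,0),.0236,'w5')
fit('wrist','small_ball',ball(.018,0),.0161,'w5')
fit('top','small_ball',ball(.018,0),.0161,'t5')
rim('wrist','pics/w5.png',(460,267),22,.032,.014,camera_info('wrist'))
"
```

```text
time: 8.5
tcp_pos: [0.614, -0.2371, 0.2207]
tool_rot: [-179.3, 0.9, 179.5]
force: [0.7, -1.1, 1.7]
opening: 0.997
gripper_force: 0.0
time: 9.42
tcp_pos: [0.4276, 0.0775, 0.2121]
tool_rot: [179.9, 0.0, -179.7]
force: [1.3, -0.3, 0.4]
opening: 0.999
gripper_force: 0.0
t 9.42 tcp [0.4276 0.0775 0.2121] [ 1.799e+02  4.000e-02 -1.797e+02] op 0.999 j1,j7 [-51.2  -2.5  35.3 122.3   1.6  59.7  73.6]
cam at [[0.159, 0.017, -0.987], [0.307, -0.011, 1.123]]
cup_tray 0.82 uv 347 141 pos [ 0.6263 -0.2569] size mm [91. 95.] long yaw 0.3 rgb [95. 94. 90.] rect [0.65 0.33 0.06 0.09]
top cup 0.63 centre [ 0.6267 -0.2599] area model/mask 510 497 tcp [0.4295 0.0741 0.2119]
wrist large_ball 0.82 centre [0.4292 0.0743] area model/mask 2185 2125 tcp [0.4293 0.0743 0.2116]Traceback (most recent call last):
  File "<string>", line 6, in <module>
    fit('wrist','small_ball',ball(.018,0),.0161,'w5')
    ~~~^^^^^^^^^^^^^^^^^^^^^^^^^^^^^^^^^^^^^^^^^^^^^^
  File "cupfit.py", line 13, in fit
    ci=camera_info(cam); a=save(cam,name); r=regions_of(cam,label)[0]; m=r["region"].astype(np.uint8)
                                             ~~~~~~~~~~~~~~~~~~~~~^^^
IndexError: list index out of range
```

View pics/w5.png

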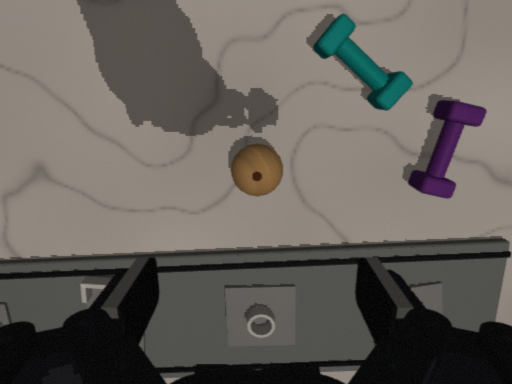

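Wrist picture: large ball at (257,170), small ring at (261,325), purple toy at (447,148), turquoise one at (362,62). The TCP is already over the ball; grip it.

```bash
python3 -m inch '[[[0,-1,35],[0,0,0],85],[[0,0,35],[0,0,0],85],[[0,0,35],[0,0,0],85],[[0,0,35],[0,0,0],85],[[0,0,30],[0,0,0],85],[[0,0,20],[0,0,0],85],[[0,0,12],[0,0,0],85],[[0,0,6],[0,0,0],85],[[0,0,0],[0,0,0],85],[[0,0,0],[0,0,0],85]]'
python3 -m inch '[[[0,0,0],[0,0,0],60],[[0,0,0],[0,0,0],45],[[0,0,0],[0,0,0],40],[[0,0,0],[0,0,0],40],[[0,0,0],[0,0,0],40],[[0,0,0],[0,0,0],40],[[0,0,0],[0,0,0],40],[[0,0,0],[0,0,0],40]]'
```

```text
time: 10.65
tcp_pos: [0.4291, 0.0744, 0.0036]
tool_rot: [-180.0, 0.0, 180.0]
force: [-0.2, -0.5, 0.4]
opening: 0.998
gripper_force: 0.0
time: 11.32
tcp_pos: [0.4295, 0.0751, 0.0048]
tool_rot: [179.9, 0.1, -180.0]
force: [-2.0, -1.2, 8.4]
opening: 0.579
gripper_force: 60.3
```

The opening (49 mm) says the pads hold the ball above its equator; re-grip 5 mm lower.

```bash
python3 -m inch '[[[0,0,0],[0,0,0],62],[[0,0,0],[0,0,0],62],[[0,0,3],[0,0,0],62],[[0,0,2],[0,0,0],62],[[0,0,0],[0,0,0],62],[[0,0,0],[0,0,0],55],[[0,0,0],[0,0,0],40],[[0,0,0],[0,0,0],40],[[0,0,0],[0,0,0],40],[[0,0,0],[0,0,0],40],[[0,0,0],[0,0,0],40]]'
```

```text
time: 12.23
tcp_pos: [0.4283, 0.0747, -0.0014]
tool_rot: [180.0, -0.0, -180.0]
force: [-1.7, 0.1, 5.0]
opening: 0.577
gripper_force: 61.3
```

The opening is unchanged, so the pads were on the equator both times; lift and look at the big ring.

```bash
python3 -m inch '[[[0,0,-15],[0,0,0],40],[[0,0,-25],[0,0,0],40],[[0,0,-30],[0,0,0],40],[[0,0,-30],[0,0,0],40],[[-30,15,-20],[0,0,0],40],[[-25,15,0],[0,0,0],40],[[-16,6,0],[0,0,0],40],[[0,0,0],[0,0,0],40],[[0,0,0],[0,0,0],40]]'
python3 -c "
from rim import *
look('w7',['big_ring'])
"
```

```text
time: 12.98
tcp_pos: [0.4998, 0.111, 0.1181]
tool_rot: [-179.9, -0.0, -179.9]
force: [-0.2, 0.0, -0.6]
opening: 0.585
gripper_force: 62.2
t 12.98 tcp [0.4998 0.111  0.1181] [-1.7994e+02 -1.0000e-02 -1.7994e+02] op 0.585 j1,j7 [-48.8  17.5  36.2 117.3 -13.5  49.2  85. ]
cam at [[0.298, -0.0, -0.955], [0.424, 0.112, 0.26]]
big_ring 0.95 uv 419 299 pos [0.5776 0.2368] size mm [75. 56.] long yaw 90.2 rgb [103.  99.  95.] rect [0.72 0.7  0.2  0.16]
```

View pics/w7.png

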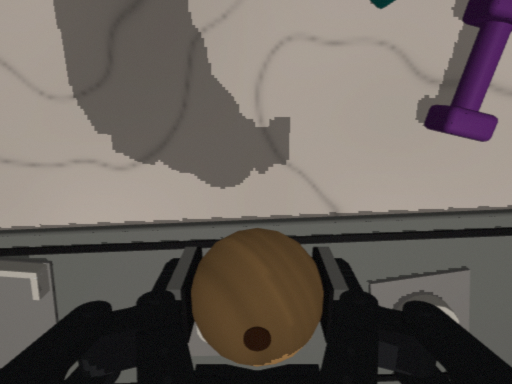

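The ball is centred between the fingers at (257,297); the big ring at (430,315) is half behind a finger. Shift forward and look again.

```bash
python3 -m inch '[[[-28,0,0],[0,0,0],40],[[-28,0,0],[0,0,0],40],[[0,0,0],[0,0,0],40],[[0,0,0],[0,0,0],40]]'
python3 -c "
from rim import *
look('w8',['big_ring'])
rim('wrist','pics/w8.png',(430,245),30,.032,.0215,camera_info('wrist'))
"
```

```text
time: 13.42
tcp_pos: [0.5554, 0.1095, 0.1179]
tool_rot: [-179.9, -0.1, 179.9]
force: [-1.5, -0.1, -1.6]
opening: 0.579
gripper_force: 62.2
t 13.42 tcp [0.5554 0.1095 0.1179] [-1.7993e+02 -5.0000e-02  1.7991e+02] op 0.579 j1,j7 [-44.6  23.5  35.3 110.  -17.   51.7  88.9]
cam at [[0.297, -0.001, -0.955], [0.48, 0.11, 0.26]]
big_ring 0.86 uv 434 256 pos [0.5963 0.2409] size mm [80. 77.] long yaw 99.2 rgb [124. 120. 115.] rect [0.74 0.53 0.21 0.27]
wrist n 297 203 fixed r [0.5751 0.2268] free [-478.5778 -359.9353  599.4382]
```

View pics/w8.png

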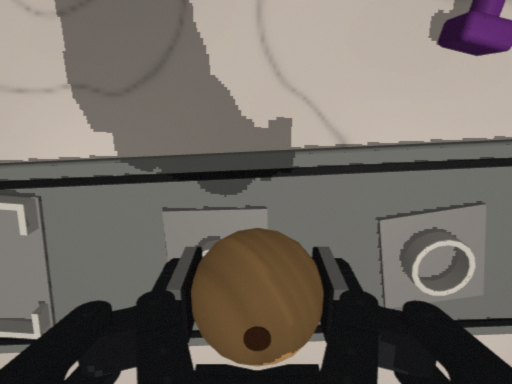

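```bash
python3 -c "
from rim import *
rim('wrist','pics/w8.png',(443,267),36,.032,.0215,camera_info('wrist'))
s=manip.state();print(np.round(s['tcp_pos'],4))
"
```

```text
wrist n 801 801 fixed r [0.6046 0.2495] free [0.6046 0.2495 0.0212]
[0.5536 0.1098 0.1175]
```

Ring at (0.605, 0.250) from both cameras.

```bash
python3 -m inch '[[[-10,28,0],[0,0,0],40],[[-10,28,0],[0,0,0],40],[[-10,28,0],[0,0,0],40],[[-10,28,0],[0,0,0],40],[[-10,28,0],[0,0,0],40],[[0,0,20],[0,0,0],40],[[0,0,25],[0,0,0],40],[[0,0,25],[0,0,0],40],[[0,0,15],[0,0,0],40],[[0,0,5],[0,0,0],40],[[0,0,0],[0,0,0],40],[[0,0,0],[0,0,0],40]]'
python3 -m inch '[[[0,0,1.5],[0,0,0],40],[[0,0,0],[0,0,0],40]]';python3 -m inch '[[[0,0,1.5],[0,0,0],40],[[0,0,0],[0,0,0],40]]'
```

```text
time: 14.52
tcp_pos: [0.6052, 0.2504, 0.0289]
tool_rot: [-180.0, -0.0, 180.0]
force: [-1.0, -0.5, -0.7]
opening: 0.581
gripper_force: 62.3
time: 14.68
tcp_pos: [0.6059, 0.2503, 0.0278]
tool_rot: [180.0, 0.1, 180.0]
force: [-0.2, -0.8, 0.3]
opening: 0.578
gripper_force: 62.4
time: 14.85
tcp_pos: [0.6059, 0.2503, 0.0259]
tool_rot: [-180.0, 0.1, 180.0]
force: [0.1, -1.8, 0.8]
opening: 0.575
gripper_force: 62.5
```

```bash
python3 -m inch '[[[0,0,1],[0,0,0],40],[[0,0,0],[0,0,0],40]]';python3 -m inch '[[[0,0,0.7],[0,0,0],40],[[0,0,0],[0,0,0],40],[[0,0,0],[0,0,0],40]]'
```

```text
time: 15.02
tcp_pos: [0.6062, 0.2503, 0.0251]
tool_rot: [-180.0, 0.1, 180.0]
force: [0.4, -1.3, 3.2]
opening: 0.578
gripper_force: 62.7
time: 15.27
tcp_pos: [0.6064, 0.2502, 0.0249]
tool_rot: [180.0, 0.1, 180.0]
force: [-0.5, -2.7, 6.0]
opening: 0.584
gripper_force: 62.9
```

```bash
python3 -m inch '[[[0,0,0],[0,0,0],54],[[0,0,0],[0,0,0],60],[[0,0,0],[0,0,0],70],[[0,0,0],[0,0,0],75],[[0,0,-10],[0,0,0],75],[[0,0,-25],[0,0,0],85],[[0,0,-35],[0,0,0],85],[[0,0,-35],[0,0,0],85],[[0,0,-35],[0,0,0],85],[[0,0,-35],[0,0,0],85],[[0,0,-10],[0,0,0],85],[[0,0,0],[0,0,0],85]]'
python3 -c "
from rim import *
fit('wrist','large_ball',ball(.026,0),.05,'w9')"
python3 -m inch '[[[14,-36.7,0],[0,0,0],85],[[14,-36.7,0],[0,0,0],85],[[14,-36.7,0],[0,0,0],85],[[14,-36.7,0],[0,0,0],85],[[14,-36.7,0],[0,0,0],85],[[14,-36.7,0],[0,0,0],85],[[14,-36.7,0],[0,0,0],85],[[14,-36.7,0],[0,0,0],85],[[14,-36.7,0],[0,0,0],85],[[14,-36.7,0],[0,0,0],85],[[14,-36.7,0],[0,0,0],85],[[14,-36.7,0],[0,0,0],85]]'
python3 -m inch '[[[14,-36.7,0],[0,0,0],85],[[14,-36.7,0],[0,0,0],85],[[0,0,0],[0,0,0],85],[[0,0,0],[0,0,0],85]]'
python3 -c "
from rim import *
fit('top','large_ball',ball(.026,0),.05,'t9')
fit('wrist','small_ball',ball(.018,0),.0161,'w10')
look('w11',['cup','cup_tray'])"
```

```text
time: 16.27
tcp_pos: [0.6085, 0.2517, 0.2142]
tool_rot: [179.7, 0.5, -180.0]
force: [0.7, -0.9, 0.1]
opening: 0.997
gripper_force: 0.0
wrist large_ball 0.88 centre [0.6074 0.2496] area model/mask 2528 2481 tcp [0.605  0.2509 0.2085]
time: 17.37
tcp_pos: [0.4347, -0.1902, 0.2065]
tool_rot: [179.9, -0.3, -179.9]
force: [0.6, -0.1, 0.0]
opening: 0.997
gripper_force: 0.0
time: 17.7
tcp_pos: [0.4064, -0.2648, 0.2068]
tool_rot: [180.0, -0.3, 179.6]
force: [0.3, 1.4, -0.8]
opening: 0.993
gripper_force: 0.0
top large_ball 0.57 centre [0.6047 0.25  ] area model/mask 281 260 tcp [ 0.4087 -0.2616  0.207 ]
wrist small_ball 0.72 centre [ 0.4107 -0.2658] area model/mask 1023 1009 tcp [ 0.4097 -0.2609  0.2075]
t 17.9 tcp [ 0.4097 -0.2609  0.2075] [ 1.7995e+02 -1.3000e-01 -1.7979e+02] op 0.994 j1,j7 [-23.8   7.1  55.5 116.9  -6.7  59.4 125.1]
cam at [[0.296, 0.002, -0.955], [0.334, -0.261, 0.35]]
cup 0.95 uv 256 352 pos [ 0.6182 -0.2605] size mm [53. 49.] long yaw 90.2 rgb [41. 40. 39.] rect [0.45 0.87 0.09 0.1 ]
cup_tray 0.69 uv 255 342 pos [ 0.6062 -0.2611] size mm [86. 62.] long yaw 90.2 rgb [74. 71. 68.] rect [0.42 0.83 0.16 0.12]
```

View pics/w9.png

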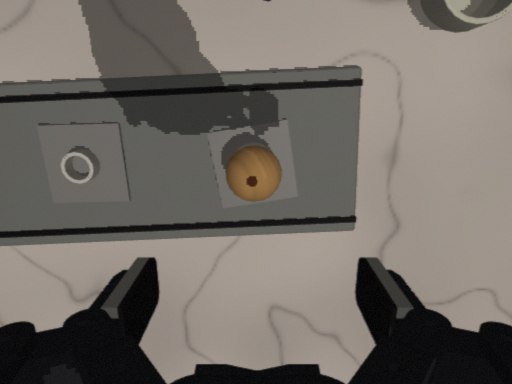

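View pics/w11.png

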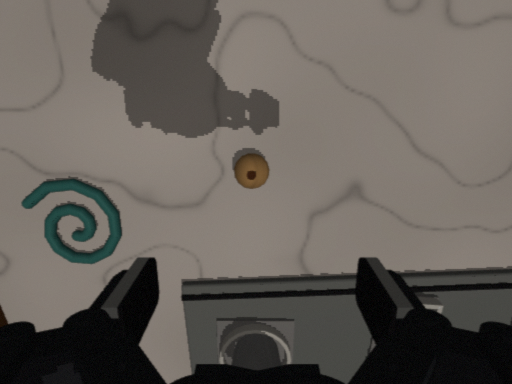

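The large ball sits in its ring (254,174), centre matches at height 0.050. The small ball is at (252,170), with the cup standing in the tray below. Grip the small ball.

```bash
python3 -m inch '[[[-1.5,-2.5,35],[0,0,0],85],[[0,0,35],[0,0,0],85],[[0,0,35],[0,0,0],85],[[0,0,35],[0,0,0],85],[[0,0,30],[0,0,0],85],[[0,0,20],[0,0,0],75],[[0,0,12],[0,0,0],65],[[0,0,4],[0,0,0],60],[[0,0,0],[0,0,0],60],[[0,0,0],[0,0,0],60]]'
python3 -m inch '[[[0,0,0],[0,0,0],45],[[0,0,0],[0,0,0],35],[[0,0,0],[0,0,0],25],[[0,0,0],[0,0,0],25],[[0,0,0],[0,0,0],25],[[0,0,0],[0,0,0],25],[[0,0,0],[0,0,0],25]]'
```

```text
time: 18.88
tcp_pos: [0.4122, -0.266, 0.0036]
tool_rot: [-180.0, 0.1, -180.0]
force: [-0.1, 0.0, 0.2]
opening: 0.701
gripper_force: 0.0
time: 19.47
tcp_pos: [0.4125, -0.2661, 0.0044]
tool_rot: [-180.0, 0.2, -180.0]
force: [-0.4, 1.0, 7.3]
opening: 0.385
gripper_force: 58.9
```

```bash
python3 -m inch '[[[0,0,-15],[0,0,0],25],[[0,0,-25],[0,0,0],25],[[0,0,-30],[0,0,0],25],[[0,0,-30],[0,0,0],25],[[0,20,-15],[0,0,0],25],[[-20,31,0],[0,0,0],25],[[-24,31,0],[0,0,0],25],[[-25,31,0],[0,0,0],25],[[-25,31,0],[0,0,0],25],[[-25,31,0],[0,0,0],25],[[-25,31,0],[0,0,0],25],[[0,0,0],[0,0,0],25]]'
python3 -m inch '[[[0,0,0],[0,0,0],25]]'
python3 -c "
from rim import *
look('w12',['small_ring','small_ball'])
print(np.round(camera_info('wrist')['world_from_camera'],4).tolist())
for i in range(3): read_camera('top')
save('top','t12');rim('top','pics/t12.png',(229,152),8,.032,.014,camera_info('top'))
print(manip.state()['tcp_pos'])
"
```

```text
time: 20.47
tcp_pos: [0.5617, -0.0487, 0.1187]
tool_rot: [179.8, 0.4, -179.2]
force: [-0.0, 1.1, -0.1]
opening: 0.383
gripper_force: 59.8
time: 20.55
tcp_pos: [0.5573, -0.0557, 0.1183]
tool_rot: [180.0, 0.1, -179.6]
force: [-0.6, -1.0, -0.3]
opening: 0.383
gripper_force: 59.8
t 20.55 tcp [ 0.5573 -0.0557  0.1183] [ 1.7997e+02  1.1000e-01 -1.7956e+02] op 0.383 j1,j7 [-36.2  25.6  45.9 111.3 -23.1  52.5 111.7]
cam at [[0.3, 0.003, -0.954], [0.481, -0.056, 0.26]]
small_ring 0.8 uv 426 252 pos [0.5948 0.0698] size mm [78. 78.] long yaw 88.6 rgb [124. 120. 115.] rect [0.72 0.54 0.22 0.24]
small_ball 0.8 uv 256 272 pos [ 0.6215 -0.0546] size mm [61. 76.] long yaw 2.5 rgb [91. 68. 42.] rect [0.42 0.6  0.15 0.22]
small_ball 0.55 uv 426 252 pos [0.6026 0.0793] size mm [84. 86.] long yaw 89.2 rgb [123. 119. 114.] rect [0.72 0.54 0.23 0.24]
[[0.0006, 0.9545, 0.2981, 0.4783], [1.0, -0.0005, -0.0005, -0.0603], [-0.0003, 0.2981, -0.9545, 0.2599], [0.0, 0.0, 0.0, 1.0]]
top n 47 47 fixed r [0.6041 0.0793] free [0.6041 0.0793 0.0138]
[ 0.55422264 -0.0610221   0.11783754]
```

View pics/w12.png

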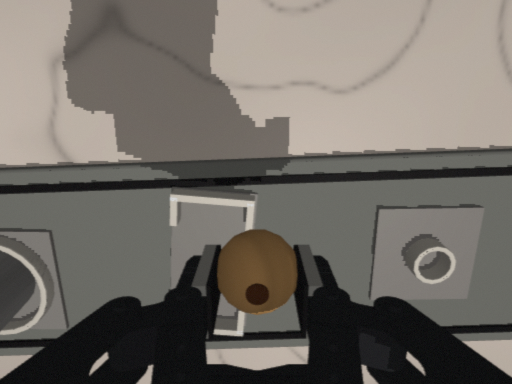

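The small ball is held centred at (257,271); the small ring is at (435,265). The arm was still settling, so I repeat the measurement.

```bash
python3 -c "
from rim import *
look('w13',['small_ring','small_ball'])
ci=camera_info('wrist');rim('wrist','pics/w13.png',(435,265),28,.032,.014,ci)
b=regions_of('wrist','small_ball')[0]['region']
fit('wrist','small_ball',ball(.018,0),.131,'w14')
print(np.mean([manip.state()['tcp_pos'] for i in range(3)],0))
"
```

```text
t 20.9 tcp [ 0.5542 -0.061   0.1178] [ 1.7999e+02 -1.0000e-02  1.7985e+02] op 0.386 j1,j7 [-36.   25.5  46.2 111.6 -23.1  52.5 111.7]
cam at [[0.298, -0.0, -0.955], [0.478, -0.06, 0.26]]
small_ring 0.66 uv 434 254 pos [0.5945 0.0699] size mm [76. 81.] long yaw 89.9 rgb [122. 118. 113.] rect [0.74 0.54 0.22 0.25]
small_ball 0.55 uv 256 272 pos [ 0.6184 -0.0607] size mm [61. 77.] long yaw 1.9 rgb [90. 67. 42.] rect [0.43 0.6  0.15 0.22]
wrist n 402 402 fixed r [0.6058 0.079 ] free [0.6057 0.079  0.0138]
wrist small_ball 0.58 centre [ 0.5518 -0.0594] area model/mask 5893 5460 tcp [ 0.5549 -0.0597  0.1177]
[ 0.55494349 -0.05969761  0.11766987]
```

```bash
python3 -m inch '[[[-10,27.7,0],[0,0,0],25],[[-10,27.7,0],[0,0,0],25],[[-10,27.7,0],[0,0,0],25],[[-10,27.7,0],[0,0,0],25],[[-10,27.7,0],[0,0,0],25],[[0,0,15],[0,0,0],25],[[0,0,25],[0,0,0],25],[[0,0,25],[0,0,0],25],[[0,0,12],[0,0,0],25],[[0,0,4],[0,0,0],25],[[0,0,0],[0,0,0],25],[[0,0,0],[0,0,0],25]]'
python3 -m inch '[[[0,0,1.5],[0,0,0],25],[[0,0,0],[0,0,0],25]]';python3 -m inch '[[[0,0,1.5],[0,0,0],25],[[0,0,0],[0,0,0],25]]';python3 -m inch '[[[0,0,1],[0,0,0],25],[[0,0,0],[0,0,0],25],[[0,0,0],[0,0,0],25]]'
```

```text
time: 22.2
tcp_pos: [0.6053, 0.0784, 0.0369]
tool_rot: [-180.0, 0.0, 180.0]
force: [0.2, -0.4, 0.0]
opening: 0.379
gripper_force: 59.8
time: 22.37
tcp_pos: [0.6054, 0.0787, 0.0354]
tool_rot: [-180.0, 0.1, 180.0]
force: [0.0, -0.2, 0.3]
opening: 0.383
gripper_force: 59.8
time: 22.53
tcp_pos: [0.606, 0.0787, 0.0346]
tool_rot: [180.0, 0.1, -180.0]
force: [-0.0, 0.8, 3.5]
opening: 0.383
gripper_force: 60.1
time: 22.78
tcp_pos: [0.6065, 0.0786, 0.0342]
tool_rot: [180.0, 0.2, 180.0]
force: [-0.3, -0.9, 6.2]
opening: 0.383
gripper_force: 60.4
```

```bash
python3 -m inch '[[[0,0,0],[0,0,0],38],[[0,0,0],[0,0,0],44],[[0,0,0],[0,0,0],54],[[0,0,0],[0,0,0],60],[[0,0,-8],[0,0,0],60],[[0,0,-20],[0,0,0],70],[[0,0,-30],[0,0,0],85],[[0,0,-30],[0,0,0],85],[[0,0,-30],[0,0,0],85],[[0,0,-30],[0,0,0],85],[[0,0,-25],[0,0,0],85],[[0,0,0],[0,0,0],85]]'
python3 -m inch '[[[0,0,0],[0,0,0],85],[[0,0,0],[0,0,0],85]]'
python3 -c "
from rim import *
fit('wrist','small_ball',ball(.018,0),.045,'w15')
look('w16',['toy_cradle','small_ball','large_ball'])
"
```

```text
time: 23.78
tcp_pos: [0.6092, 0.0786, 0.2124]
tool_rot: [179.8, 0.6, 180.0]
force: [0.4, -0.7, 0.5]
opening: 0.993
gripper_force: 0.0
time: 23.95
tcp_pos: [0.6043, 0.0792, 0.2053]
tool_rot: [180.0, -0.1, -180.0]
force: [-0.8, 0.0, 0.4]
opening: 0.998
gripper_force: 0.0
wrist small_ball 0.77 centre [0.6065 0.0776] area model/mask 1224 1162 tcp [0.6036 0.0791 0.204 ]
t 24.05 tcp [0.6036 0.0791 0.204 ] [-179.96   -0.18 -179.97] op 0.995 j1,j7 [-48.6  24.7  47.3 100.6 -20.   63.8  95.2]
cam at [[0.295, 0.0, -0.955], [0.528, 0.08, 0.346]]
toy_cradle 0.89 uv 81 178 pos [ 0.6082 -0.0874] size mm [ 70. 123.] long yaw 175.5 rgb [121. 117. 112.] rect [0.08 0.3  0.15 0.32]
small_ball 0.95 uv 255 181 pos [0.614  0.0779] size mm [38. 38.] long yaw 135.3 rgb [126.  95.  59.] rect [0.46 0.43 0.07 0.1 ]
large_ball 0.74 uv 446 183 pos [0.6142 0.2646] size mm [57. 62.] long yaw 34.2 rgb [120.  90.  56.] rect [0.81 0.41 0.13 0.15]
```

View pics/w16.png

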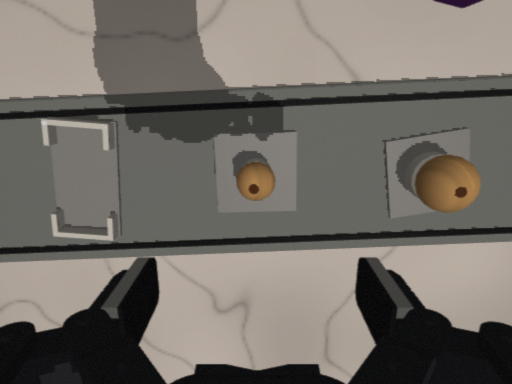

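Both balls are seated: small at (255,181), large at (447,183); the cradle at (80,180) is fully visible. Measure the cradle's pose and move above the purple toy.

```bash
python3 - <<'E'
from rim import *
ci=camera_info('wrist'); a=cv2.imread('pics/w16.png').min(2).astype(int)
ys,xs=np.mgrid[108:246,30:124]; g=a[ys,xs]; k=g>np.percentile(g,99)*.85
P=np.array([at('wrist',x,y,.030,ci)[:2] for x,y in zip(xs[k],ys[k])])
R=cv2.minAreaRect((P*1000).astype(np.float32)); print(len(P),R, np.round(cv2.boxPoints(R)))
E
python3 -m inch '[[[28,26,0],[0,0,0],85],[[28,26,0],[0,0,0],85],[[28,26,0],[0,0,0],85],[[28,26,0],[0,0,0],85],[[28,26,0],[0,0,0],85],[[28,26,0],[0,0,0],85],[[28,26,0],[0,0,0],85],[[0,0,0],[0,0,0],85],[[0,0,0],[0,0,0],85]]'
python3 -m inch '[[[0,0,0],[0,0,0],85]]'
python3 - <<'E'
from rim import *
look('w17',['foot_toy'])
ci=camera_info('wrist'); a=cv2.imread('pics/w17.png').astype(int)
m=((a[:,:,0]-a[:,:,1]>18)&(a[:,:,2]-a[:,:,1]>10)).astype(np.uint8)
n,l,s,c=cv2.connectedComponentsWithStats(m); i=1+np.argmax(s[1:,4]); print(s[i],c[i])
ys,xs=np.where(l==i); P=np.array([at('wrist',x,y,.025,ci)[:2] for x,y in zip(xs,ys)]).astype(np.float32)*1000
print(cv2.minAreaRect(P),P.mean(0)); u,sv,vt=np.linalg.svd(P-P.mean(0),full_matrices=False); print(np.degrees(np.arctan2(vt[0][1],vt[0][0]))%180)
E
```

```text
962 ((613.29833984375, -91.41334533691406), (59.8172607421875, 115.65454864501953), 85.49794006347656) [[ 553. -117.]
 [ 669. -126.]
 [ 673.  -66.]
 [ 558.  -57.]]
time: 25.0
tcp_pos: [0.4066, 0.2632, 0.2052]
tool_rot: [180.0, -0.1, -179.6]
force: [0.9, -1.0, -0.0]
opening: 0.998
gripper_force: 0.0
time: 25.08
tcp_pos: [0.4091, 0.2607, 0.2055]
tool_rot: [-180.0, 0.0, -180.0]
force: [0.4, -0.2, 0.3]
opening: 0.995
gripper_force: 0.0
t 25.08 tcp [0.4091 0.2607 0.2055] [-1.7997e+02  1.0000e-02 -1.7996e+02] op 0.995 j1,j7 [-80.4   6.1  46.  117.   -5.   58.9  58.1]
cam at [[0.298, 0.0, -0.954], [0.333, 0.261, 0.347]]
foot_toy 0.68 uv 156 85 pos [0.3295 0.1682] size mm [38. 96.] long yaw 51.1 rgb [10. 54. 50.] rect [0.21 0.1  0.2  0.26]
foot_toy 0.66 uv 246 334 pos [0.6039 0.2489] size mm [81. 82.] long yaw 8.1 rgb [81. 78. 75.] rect [0.41 0.78 0.15 0.15]
[ 231  123   52   97 2303] [255.98002605 171.03907946]
((411.5619201660156, 259.28515625), (33.25579071044922, 92.64009857177734), 77.20849609375) [410.16113 259.1461 ]
167.312
```

View pics/w17.png

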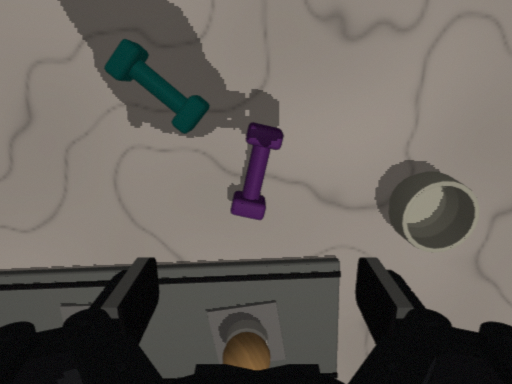

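Purple toy at (256,171), confirmed by colour (the networks only reported the turquoise one and a ring); its axis is 167°, cradle axis 175.5° at (0.613, −0.091). Turn, descend, grip.

```bash
python3 -m inch '[[[-2,-1.5,0],[0,0,0.112],75],[[0,0,25],[0,0,0.111],65],[[0,0,35],[0,0,0],55],[[0,0,35],[0,0,0],55],[[0,0,35],[0,0,0],55],[[0,0,35],[0,0,0],55],[[0,0,20],[0,0,0],55],[[0,0,12],[0,0,0],55],[[0,0,5],[0,0,0],55],[[0,0,0],[0,0,0],55],[[0,0,0],[0,0,0],55]]'
python3 -m inch '[[[0,0,0],[0,0,0],40],[[0,0,0],[0,0,0],25],[[0,0,0],[0,0,0],10],[[0,0,0],[0,0,0],10],[[0,0,0],[0,0,0],10],[[0,0,0],[0,0,0],10],[[0,0,0],[0,0,0],10],[[0,0,0],[0,0,0],10]]'
```

```text
time: 26.1
tcp_pos: [0.4125, 0.2595, 0.0046]
tool_rot: [179.9, 0.1, 167.2]
force: [-0.4, 0.5, -0.7]
opening: 0.646
gripper_force: 0.0
time: 26.77
tcp_pos: [0.4117, 0.2603, 0.005]
tool_rot: [179.9, 0.0, 167.2]
force: [-0.9, -0.4, 5.5]
opening: 0.183
gripper_force: 58.4
```

```bash
python3 -m inch '[[[0,0,-15],[0,0,0],10],[[0,0,-25],[0,0,0],10],[[0,0,-30],[0,0,0],10],[[0,0,-30],[0,0,0],10],[[0,0,-20],[0,0,-0.0725],10],[[0,0,0],[0,0,-0.0725],10],[[0,0,0],[0,0,0],10]]'
python3 -m inch '[[[-20.8,-30.3,0],[0,0,0],10],[[-20.8,-30.3,0],[0,0,0],10],[[-20.8,-30.3,0],[0,0,0],10],[[-20.8,-30.3,0],[0,0,0],10],[[-20.8,-30.3,0],[0,0,0],10],[[-20.8,-30.3,0],[0,0,0],10],[[-20.8,-30.3,0],[0,0,0],10],[[-20.8,-30.3,0],[0,0,0],10],[[-20.8,-30.3,0],[0,0,0],10],[[-20.8,-30.3,0],[0,0,0],10],[[-20.8,-30.6,0],[0,0,0],10],[[0,0,0],[0,0,0],10]]'
python3 -m inch '[[[0,0,0],[0,0,0],10],[[0,0,0],[0,0,0],10]]'
python3 - <<'E'
from rim import *
look('w18',[])
ci=camera_info('wrist'); a=cv2.imread('pics/w18.png').astype(int)
m=((a[:,:,0]-a[:,:,1]>18)&(a[:,:,2]-a[:,:,1]>10)).astype(np.uint8)
ys,xs=np.where(m); P=np.array([at('wrist',x,y,.143,ci)[:2] for x,y in zip(xs,ys)]).astype(np.float32)*1000
print(cv2.minAreaRect(P))
E
```

```text
time: 27.35
tcp_pos: [0.4118, 0.2606, 0.1257]
tool_rot: [179.7, 0.1, 175.6]
force: [-0.0, 0.3, -1.0]
opening: 0.187
gripper_force: 58.6
time: 28.35
tcp_pos: [0.6145, -0.1019, 0.1241]
tool_rot: [-179.5, 0.2, 174.8]
force: [-0.2, -1.9, -0.2]
opening: 0.186
gripper_force: 58.7
time: 28.52
tcp_pos: [0.6121, -0.0906, 0.1225]
tool_rot: [180.0, -0.2, 175.4]
force: [-0.5, 0.2, -0.2]
opening: 0.186
gripper_force: 58.7
t 28.52 tcp [ 0.6121 -0.0906  0.1225] [ 1.7997e+02 -1.5000e-01  1.7544e+02] op 0.186 j1,j7 [-29.6  31.7  44.4 102.6 -26.2  56.6 110.9]
cam at [[0.295, -0.023, -0.955], [0.537, -0.084, 0.265]]
((608.031982421875, -88.17359924316406), (34.86160659790039, 92.92693328857422), 85.62774658203125)
```

View pics/w18.png

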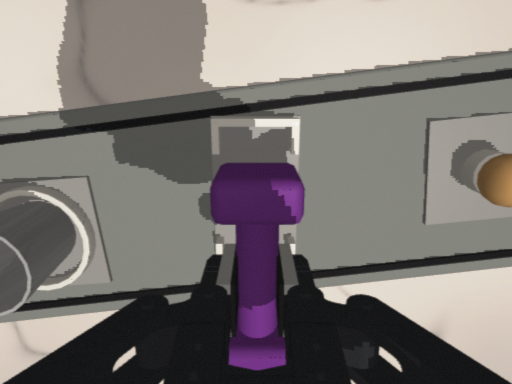

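The toy is aligned with the cradle below it (near wall at (255,121)). Check the cradle's near wall and the toy's near end numerically.

```bash
python3 -c "
from h import *
for u,v,z in((212,117,.03),(299,117,.03),(222,165,.152),(295,165,.152),(212,185,.135),(303,185,.135)): print(u,v,z,np.round(at('wrist',u,v,z),4))"
```

```text
212 117 0.03 [ 0.5513 -0.1139  0.03  ]
299 117 0.03 [ 0.5558 -0.0557  0.03  ]
222 165 0.152 [ 0.5596 -0.0962  0.152 ]
295 165 0.152 [ 0.5615 -0.0718  0.152 ]
212 185 0.135 [ 0.5708 -0.103   0.135 ]
303 185 0.135 [ 0.5735 -0.0674  0.135 ]
```

Toy centre lands within ~2 mm of the cradle centre; lower it.

```bash
python3 -m inch '[[[0,0,20],[0,0,0],10],[[0,0,25],[0,0,0],10],[[0,0,25],[0,0,0],10],[[0,0,16],[0,0,0],10],[[0,0,8],[0,0,0],10],[[0,0,3],[0,0,0],10],[[0,0,0],[0,0,0],10],[[0,0,0],[0,0,0],10]]'
python3 -m inch '[[[0,0,2],[0,0,0],10],[[0,0,0],[0,0,0],10]]';python3 -m inch '[[[0,0,1.3],[0,0,0],10],[[0,0,0],[0,0,0],10]]';python3 -m inch '[[[0,0,1.2],[0,0,0],10],[[0,0,0],[0,0,0],10],[[0,0,0],[0,0,0],10]]'
```

```text
time: 29.23
tcp_pos: [0.6141, -0.0909, 0.0278]
tool_rot: [-180.0, 0.1, 175.6]
force: [0.5, -1.0, -0.5]
opening: 0.189
gripper_force: 58.7
time: 29.4
tcp_pos: [0.6141, -0.0912, 0.0257]
tool_rot: [180.0, 0.1, 175.5]
force: [0.0, 0.2, -1.5]
opening: 0.187
gripper_force: 58.7
time: 29.57
tcp_pos: [0.6134, -0.091, 0.0237]
tool_rot: [180.0, 0.0, 175.5]
force: [-0.5, 0.3, -0.5]
opening: 0.183
gripper_force: 58.7
time: 29.82
tcp_pos: [0.6131, -0.0909, 0.0221]
tool_rot: [180.0, -0.0, 175.5]
force: [0.5, 0.5, -0.7]
opening: 0.185
gripper_force: 58.7
```

```bash
python3 -m inch '[[[0,0,1],[0,0,0],10],[[0,0,0],[0,0,0],10]]';python3 -m inch '[[[0,0,0.7],[0,0,0],10],[[0,0,0],[0,0,0],10]]'
python3 -m inch '[[[0,0,0],[0,0,0],22],[[0,0,0],[0,0,0],30],[[0,0,0],[0,0,0],42],[[0,0,0],[0,0,0],42],[[0,0,-8],[0,0,0],42],[[0,0,-20],[0,0,0],42],[[0,0,-30],[0,0,0],42],[[0,0,-30],[0,0,0],60],[[0,0,-35],[0,0,0],85],[[0,0,-35],[0,0,0],85],[[0,0,-35],[0,0,0],85],[[0,0,0],[0,0,0],85]]'
python3 -m inch '[[[35,0,0],[0,0,0],85],[[35,0,0],[0,0,0],85],[[35,0,0],[0,0,0],85],[[35,0,0],[0,0,0],85],[[0,0,0],[0,0,0],85],[[0,0,0],[0,0,0],85]]'
python3 -c "
from rim import *
look('w20',[]);save('scene','s20')
a=cv2.imread('pics/s20.png')[130:350,180:400];b=cv2.imread('pics/w20.png');cv2.imwrite('pics/f.png',np.hstack([cv2.resize(a,(384,384)),b])[:, :800])
"
```

```text
time: 29.98
tcp_pos: [0.6133, -0.091, 0.0212]
tool_rot: [-180.0, 0.0, 175.5]
force: [1.1, -0.4, 0.4]
opening: 0.183
gripper_force: 58.8
time: 30.15
tcp_pos: [0.6133, -0.091, 0.0211]
tool_rot: [180.0, -0.0, 175.5]
force: [-1.4, 0.5, 4.9]
opening: 0.19
gripper_force: 59.2
time: 31.15
tcp_pos: [0.6182, -0.093, 0.2224]
tool_rot: [180.0, 0.9, 175.5]
force: [1.3, -0.5, 1.0]
opening: 0.992
gripper_force: 0.0
time: 31.65
tcp_pos: [0.4709, -0.0795, 0.2129]
tool_rot: [179.7, -0.1, 175.5]
force: [-0.5, 0.3, -0.8]
opening: 0.995
gripper_force: 0.0
t 31.65 tcp [ 0.4709 -0.0795  0.2129] [ 1.7969e+02 -6.0000e-02  1.7551e+02] op 0.995 j1,j7 [-47.3   4.7  55.2 117.6  -4.8  59.9  95.8]
cam at [[0.297, -0.018, -0.955], [0.395, -0.074, 0.355]]
```

View pics/f.png

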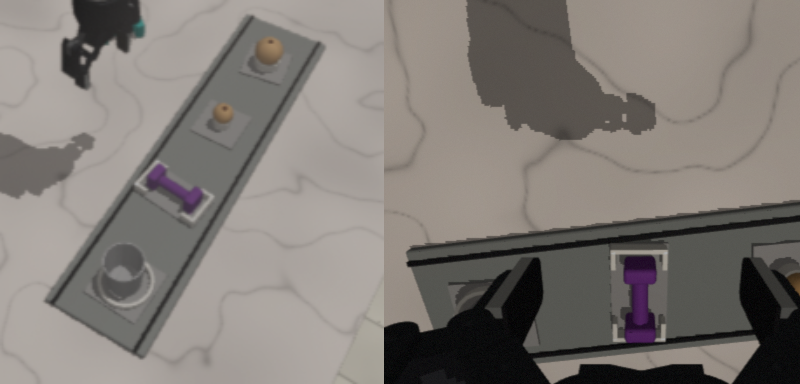

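The picture shows the cup upright in the tray (122,270), the toy inside the cradle (177,188), and both balls on their rings (223,113) and (268,50), with the robot clear of everything. I'm handing in.

```bash
python3 -c "
from bench import workorder
print(workorder.hand_in())"
```

```text
the job is handed in; nothing more can be done
None
```

I put the four things away in the order asked and handed the job in at about 32 s: the cup is upright in its tray, both balls sit on their rings, the purple foot toy lies in its cradle, and I never moved the treat pot or the spiral.

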